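Set the stock tags on the second-hand shop's sorting counter

ROBOT

A 7-joint arm with a two-finger parallel gripper is mounted at the origin on the work surface. World frame = base frame: x ahead of the robot, y to its left, z up, the work surface at z = 0. Lengths are in m, angles in degrees, forces in N, time in s.
With the tool pointing down it reaches from about 0.425 to 0.875 m from the base axis. Payload 4.7 kg.
Tool frame: the origin (TCP) lies at the very end of the fingers, on their centre line; the grasp point (between the pads) lies 19 mm behind it; z points along the fingers, y is the direction in which the jaws open and shut (so a half turn about z gives the same grasp; the last joint's range is limited). The gripper opens to 87 mm and grips with 3 to 60 N. Pads are 19 mm wide; open, the fingers measure 117 mm over their backs; the gripper's body (75 mm by 190 mm) begins 51 mm behind the grasp point.
Start: joints at [65.839, 18.392, -4.016, 83.108, 1.295, 78.541, -3.26], TCP at [0.274, -0.589, 0.187] pointing down, gripper open.
Joint ranges: [-163.93, 163.93], [-17.29, 119.83], [-79.2, 71.16], [3.27, 140.29], [-89.18, 269.18], [5.43, 117.66], [-154.24, 154.24]. Speed limits (degrees/s): [147.25, 147.25, 180, 180, 180, 180, 180].

INTERFACE

Orientations are given as [roll, pitch, yaw] about the fixed x, y, z axes, in that order (R = Rz(yaw) Ry(pitch) Rx(roll)).
In Python, from cell import monitor, imaging, ticket, spot_in, pinpoint gives the robot as it stands.
- The arm moves only by the tool servo_tool, never from a script. Its argument "targets" is a list of rows, each a list of 5 numbers: the opening in per cent of the stroke, from 0 (shut) to 100 (fully open), then the shift along the tool's x, y, z in m, then the turn about the tool's z in rad. In form: [[grip, dx, dy, dz, turn], ...]. A call has 1 to 5 rows; each row is the pose to reach, as a shift and turn from the pose commanded when the call began, along the tool's axes at that moment; what a row does not reach only later rows make up. A row lasts 1/8 s, in which the tool goes at most 62.5 mm and 10.7 degrees, less where a joint would pass 70% of its speed; a pose out of reach is approached as far as the arm can. A call with a gripper value outside its range is refused whole. The fingers move at their own pace and stop on an object; "grip_force" is the grip in N (left out, the last holds). Time passes only in rows, so rows that repeat a pose let the fingers close. It gives the time, the measured TCP pose, the force and the opening at its end, in the units of the state.
- monitor.get_obs(): the state, without advancing time (a new reading comes with each control period).
- imaging.read_camera(name): name is "scene" or "top"; returns a dict with "frame" (384x512x3 uint8, blue, green, red), "depth" (384x512 float32, m along the optical axis (not along the pixel's ray), 0 where there is no reading), "K" (3x3 intrinsics, pixels), "k1" (the pictures are not rectified: a ray, as slopes to the right and down, at radius r is drawn at 1 + k1 r^2 times it, then the intrinsics apply), "world_from_camera" (4x4, takes a point from camera to world coordinates). Camera axes: x right, y down, z forward; pixel columns grow to the right and rows downward; lengths in m; the calibration is good to about 2 mm. A picture is of the moment at which its call begins.
- ticket.sign_off(): hands the job in, once; it reports no verdict.
Trained networks look in the newest picture that a camera, given by its name, has taken for a name from the list of things; names that differ only in an ending like _2 or _b are one class to them, and where a whole thing is asked for, a point or a joint stands for the part that bears it (a point fixed in the world has none). Each returns a list of dicts, best first, with "confidence" (0 to 1); they miss things now and then, are a little off and sometimes report something else, mostly with a low value. They report only what shows in the picture. A call takes as long as a camera call.
- spot_in(camera, label): "at" ([column, row] in pixels, amid what is visible of it).
- pinpoint(camera, label): "at" ([column, row] in pixels: a listed point, or the origin of a listed thing).
The state is a dict: "time_s": time; "qpos": joint angles; "joint_velocities": joint speeds; "effort": joint torques, N m; "tool_pos": TCP position; "tool_rot": TCP orientation; "force": force on the tool from outside, world axes, zero at the start; "wrist_torque": the same for the moment, N m; "grip_width": finger opening in m.
Only numpy, scipy, OpenCV 4.12 (cv2) and the standard library are available. Lean on these libraries where they do the work, as an engineer would, in place of code of your own. Each camera call takes 0.05 s, during which the arm holds its last target.

TASK

On the sorting counter every bin has a hinged red-and-green tag in front of it, in its own lane of the board. With the fingertips, push over whichever tags are wrong, so that the full bins show the green face of their tags upward and the bin that is not full shows red, each tag resting fully over on its stop. Push gently and never pinch a tag, and leave the candlestick, the jar and the mug where they stand.

Things in the scene. Friction and masses are not known exactly. Their poses are not given: they have to be found in the camera images.
- board: dark wooden stock board, fixed on the counter, 360 (x) x 460 (y) x 12 mm thick; origin at the centre of its underside. Three lanes side by side along its y, 150 mm apart, parted by thin brass strips; in each lane a hinged tag on the robot's side and an open bin 180 mm behind it along the board's +x. Which tag and bin stand in which lane changes from start to start
- tag_a: tag a: fixed hinge stand with its leaf; origin on the board's top (12 mm above the counter), 10 mm below the middle of the hinge axis. x points level to the right as the robot sees it (board's -y), y runs along the hinge to the lane's bin. Hinge cheeks at y = +-42 mm, top 16 mm above the origin; rubber rests for the leaf at x = +-14 mm, top 16 mm above the origin
- flap_a (a joint): leaf angle of tag a, rad: 0 = leaning left as the robot sees it (tag's -x), red face up; 1.920 = leaning right (tag's +x), green face up. At both ends it rests on a stop, 35 degrees up from level, its free edge 37 mm sideways of the hinge axis and 48 mm above the counter, nothing under that edge. Turns freely and falls by its weight to whichever side of upright (0.960) it is on
- leaf_a (a point): centre of tag a's leaf, 25 mm from the hinge axis, moving with it. The rigid leaf, one face red and the other green, is 76 mm wide along the hinge (y), reaches 45 mm from the hinge axis, is 5 mm thick, slick (friction about 0.2) and weighs 20 to 45 g
- tag_b: tag b: fixed hinge stand with its leaf; origin on the board's top (12 mm above the counter), 10 mm below the middle of the hinge axis. x points level to the right as the robot sees it (board's -y), y runs along the hinge to the lane's bin. Hinge cheeks at y = +-42 mm, top 16 mm above the origin; rubber rests for the leaf at x = +-14 mm, top 16 mm above the origin
- flap_b (a joint): leaf angle of tag b, rad: 0 = leaning left as the robot sees it (tag's -x), red face up; 1.920 = leaning right (tag's +x), green face up. At both ends it rests on a stop, 35 degrees up from level, its free edge 37 mm sideways of the hinge axis and 48 mm above the counter, nothing under that edge. Turns freely and falls by its weight to whichever side of upright (0.960) it is on
- leaf_b (a point): centre of tag b's leaf, 25 mm from the hinge axis, moving with it. The rigid leaf, one face red and the other green, is 76 mm wide along the hinge (y), reaches 45 mm from the hinge axis, is 5 mm thick, slick (friction about 0.2) and weighs 20 to 45 g
- tag_c: tag c: fixed hinge stand with its leaf; origin on the board's top (12 mm above the counter), 10 mm below the middle of the hinge axis. x points level to the right as the robot sees it (board's -y), y runs along the hinge to the lane's bin. Hinge cheeks at y = +-42 mm, top 16 mm above the origin; rubber rests for the leaf at x = +-14 mm, top 16 mm above the origin
- flap_c (a joint): leaf angle of tag c, rad: 0 = leaning left as the robot sees it (tag's -x), red face up; 1.920 = leaning right (tag's +x), green face up. At both ends it rests on a stop, 35 degrees up from level, its free edge 37 mm sideways of the hinge axis and 48 mm above the counter, nothing under that edge. Turns freely and falls by its weight to whichever side of upright (0.960) it is on
- leaf_c (a point): centre of tag c's leaf, 25 mm from the hinge axis, moving with it. The rigid leaf, one face red and the other green, is 76 mm wide along the hinge (y), reaches 45 mm from the hinge axis, is 5 mm thick, slick (friction about 0.2) and weighs 20 to 45 g
- bin_balls: white plastic open-topped bin, 110 (x) x 116 (y) x 60 mm high, fixed on the board; origin at the centre of its underside, 12 mm above the counter. FULL: heaped with coloured wooden balls, up to 97 mm above the counter
- bin_knobs: white plastic open-topped bin, 110 (x) x 116 (y) x 60 mm high, fixed on the board; origin at the centre of its underside, 12 mm above the counter. FULL: heaped with brass and copper door knobs, up to 94 mm above the counter
- bin_few: white plastic open-topped bin, 110 (x) x 116 (y) x 60 mm high, fixed on the board; origin at the centre of its underside, 12 mm above the counter. NOT full: only two small blue ceramic knobs on its bottom
- candlestick_mid (a point): middle (half-way up) of a loose brass candlestick, 68 mm across its foot, 105 mm high; to be left alone
- jar_mid (a point): middle (half-way up) of a loose amber glass jar with a steel cap, 60 mm across, 85 mm high; to be left alone
- mug_mid (a point): middle (half-way up) of a loose white mug, 72 mm across, 80 mm high; to be left alone

How it is judged (in metres and radians):
At the end, for the whole second after the job is handed in: Each tag standing before a full bin lies within 0.12 rad of its green stop, the tag before the bin that is not full lies within 0.12 rad of its red stop, and all tags are still (under 0.1 rad/s) ((((horizontal distance between tag_a and bin_balls below 0.2 m or horizontal distance between tag_a and bin_knobs below 0.2 m) and value of joint flap_a above 1.8 rad) or (not (horizontal distance between tag_a and bin_balls below 0.2 m or horizontal distance between tag_a and bin_knobs below 0.2 m) and value of joint flap_a below 0.12 rad)) and (((horizontal distance between tag_b and bin_balls below 0.2 m or horizontal distance between tag_b and bin_knobs below 0.2 m) and value of joint flap_b above 1.8 rad) or (not (horizontal distance between tag_b and bin_balls below 0.2 m or horizontal distance between tag_b and bin_knobs below 0.2 m) and value of joint flap_b below 0.12 rad)) and (((horizontal distance between tag_c and bin_balls below 0.2 m or horizontal distance between tag_c and bin_knobs below 0.2 m) and value of joint flap_c above 1.8 rad) or (not (horizontal distance between tag_c and bin_balls below 0.2 m or horizontal distance between tag_c and bin_knobs below 0.2 m) and value of joint flap_c below 0.12 rad)) and velocity of joint flap_a between -0.1 and 0.1 rad/s and velocity of joint flap_b between -0.1 and 0.1 rad/s and velocity of joint flap_c between -0.1 and 0.1 rad/s); the robot touches nothing.
It fails at once if the candlestick was moved by more than 20 mm or lifted (distance of candlestick_mid from where it was at the start of the episode above 0.02 m).
It fails at once if the jar was moved by more than 20 mm or lifted (distance of jar_mid from where it was at the start of the episode above 0.02 m).
It fails at once if the mug was moved by more than 20 mm or lifted (distance of mug_mid from where it was at the start of the episode above 0.02 m).
It fails at once if a tag was pushed harder than 15 N (contact force between any of tag_a, tag_b, tag_c and anything else above 15 N).
It fails at once if a tag was pinched: both faces squeezed by the fingers at once, 2 N or more (contact force between each of flap_a_c0, flap_a_c1 and the fingers above 2 N or contact force between each of flap_b_c0, flap_b_c1 and the fingers above 2 N or contact force between each of flap_c_c0, flap_c_c1 and the fingers above 2 N).
It also fails if it takes over 54 s, if anything falls off the work surface, if the arm or the gripper's body presses on something with over 40 N, if the wrist force passes 120 N, or if a joint passes its speed limit or range.

## Working session

There is one attempt and no reset: what is moved stays moved. The work goes in short steps, Python scripts to look and compute and a tool call to move; the robot and the scene stay as the last step left them, time stands still between calls to the robot, and variables do not carry over. Pictures are saved under pics/ and viewed, and the job is handed in when it is done.

Besides the shell and the picture viewer there is one more tool, called after "Call:" as name(argument=value, ...), one argument or row to a line, values as JSON. servo_tool: Moves the arm, as the interface text tells. Its arguments: {"type":"object","properties":{"targets":{"type":"array","items":{"type":"array","items":{"type":"number"}}},"grip_force":{"type":"number"}},"required":["targets"]}

```bash
mkdir -p pics
cat > h.py <<'E'
import numpy as np,cv2
from cell import monitor, imaging, ticket, spot_in, pinpoint
def cam(n):
    return imaging.read_camera(n)
def ray(c,px):
    K=c["K"];p=np.array([(px[0]-K[0,2])/K[0,0],(px[1]-K[1,2])/K[1,1]])
    u=p.copy()
    for _ in range(20): u=p/(1+c["k1"]*(u@u))
    return np.array([u[0],u[1],1.])
def w(c,px,z=None):
    r=ray(c,px);T=c["world_from_camera"]
    if z is None:
        d=c["depth"][int(round(px[1])),int(round(px[0]))]
    else:
        rr=T[:3,:3]@r; d=(z-T[2,3])/rr[2]
    return (T@np.append(r*d,1))[:3]
E
python3 - <<'E'
from h import *
o=monitor.get_obs();print(o)
for n in("scene","top"):
    c=cam(n);cv2.imwrite(f"pics/{n}0.png",c["frame"])
    for l in("board","tag_a","leaf_a","bin_balls","bin_knobs","bin_few","candlestick_mid","jar_mid","mug_mid"):
        for d in pinpoint(n,l)[:4]:
            print(n,l,round(d["confidence"],2),np.round(d["at"]),np.round(w(c,d["at"]),3),np.round(w(c,d["at"],0.012)[:2],3))
E
```

```text
{'time_s': 0.0, 'qpos': array([65.83810411, 18.43836577, -4.0158849 , 83.17289349,  1.29242031,
       78.53990679, -3.26070104]), 'joint_velocities': array([-0.01616877, -0.03455604, -0.10485336,  0.03757984, -0.06009448,
       -0.01010967,  0.02833453]), 'effort': array([ 2.41714934e-04, -4.91285098e+01, -4.03567208e-01, -3.12526131e+01,
       -6.37806044e-02,  4.37191303e-02,  1.61109811e-04]), 'tool_pos': array([ 0.27410875, -0.58871498,  0.18558706]), 'tool_rot': array([-1.79893931e+02,  2.98424519e-03,  2.49707232e+01]), 'force': array([0.77634455, 0.44385883, 0.11401879]), 'wrist_torque': array([-0.0037853 ,  0.0357763 , -0.02813926]), 'grip_width': 0.08708809947768242}
scene board 0.6 [226. 184.] [ 0.655 -0.107  0.012] [ 0.655 -0.107]
scene board 0.21 [249. 164.] [ 0.57  -0.129  0.038] [ 0.554 -0.158]
scene tag_a 0.95 [251. 174.] [ 0.58  -0.096  0.027] [ 0.571 -0.112]
scene tag_a 0.63 [266. 206.] [0.616 0.049 0.036] [0.603 0.028]
scene tag_a 0.59 [239. 145.] [ 0.543 -0.245  0.026] [ 0.533 -0.263]
scene leaf_a 0.63 [251. 165.] [ 0.563 -0.125  0.034] [ 0.55 -0.15]
scene leaf_
[... 1037 characters left out ...]
0.138  0.042] [ 0.58  -0.143]
top leaf_a 0.7 [242. 197.] [0.611 0.052 0.037] [0.615 0.053]
top bin_balls 0.97 [357. 164.] [ 0.692 -0.271  0.084] [ 0.71  -0.294]
top bin_knobs 0.81 [311. 156.] [ 0.717 -0.142  0.089] [ 0.74  -0.156]
top bin_knobs 0.21 [307. 209.] [ 0.574 -0.133  0.04 ] [ 0.577 -0.137]
top bin_few 0.7 [261. 144.] [ 0.769 -0.005  0.04 ] [ 0.778 -0.006]
top bin_few 0.43 [310. 151.] [ 0.733 -0.143  0.077] [ 0.753 -0.155]
top candlestick_mid 0.62 [197. 203.] [0.586 0.173 0.106] [0.601 0.188]
top jar_mid 0.67 [403. 203.] [ 0.58  -0.392  0.082] [ 0.59  -0.424]
top jar_mid 0.46 [196. 204.] [0.585 0.175 0.106] [0.599 0.19 ]
top mug_mid 0.67 [204. 167.] [0.711 0.17  0.003] [0.709 0.169]
```

Run:
```python
import cv2
a=cv2.imread("pics/top0.png")[110:260,170:430];cv2.imwrite("pics/top0z.png",cv2.resize(a,None,fx=3,fy=3,interpolation=2))
a=cv2.imread("pics/scene0.png")[90:280,150:350];cv2.imwrite("pics/scene0z.png",cv2.resize(a,None,fx=3,fy=3,interpolation=2))
```

```text
(no output)
```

View pics/top0z.png

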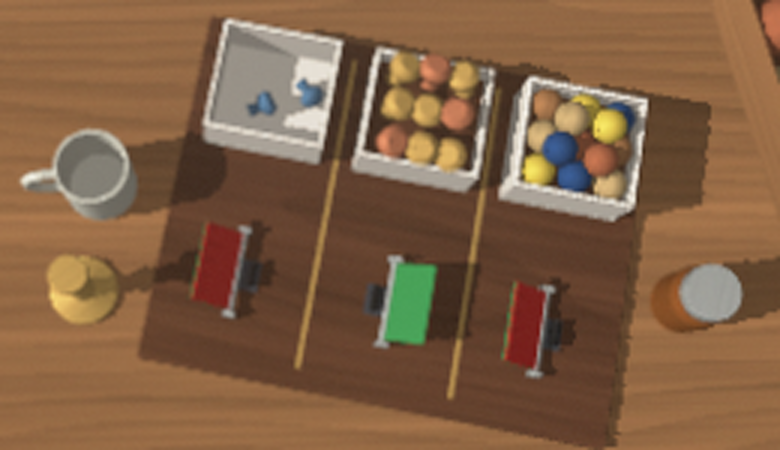

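View pics/scene0z.png

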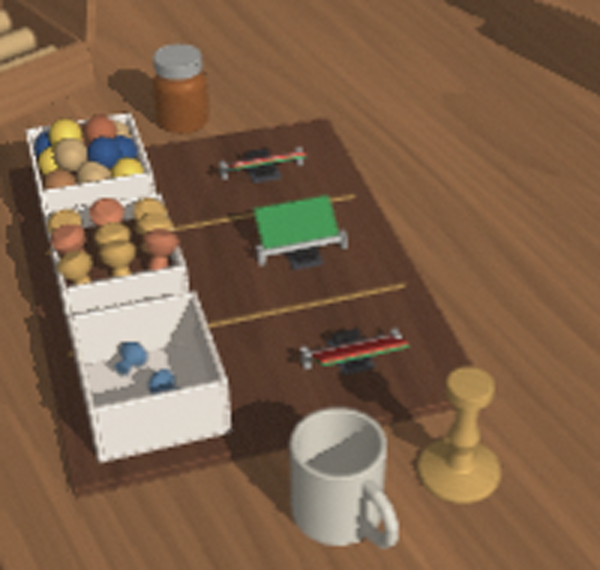

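The pictures show the left lane (few bin) red, which is correct, and the middle lane (knobs) green, also correct. The right lane (balls, full) is red and so wrong. Only the right tag, near pixel (345, 220) in the top view, needs flipping. I'll refine its pose next.

Run:
```python
from h import *
c=cam("top")
hsv=cv2.cvtColor(c["frame"],cv2.COLOR_BGR2HSV)
H,S,V=hsv[...,0].astype(int),hsv[...,1],hsv[...,2]
def pts(m,box):
    x0,y0,x1,y1=box;ys,xs=np.nonzero(m[y0:y1,x0:x1]);return np.array([w(c,(x+x0,y+y0)) for x,y in zip(xs,ys) if c["depth"][y+y0,x+x0]>0])
red=((H<6)|(H>174))&(S>170)&(V>60); gr=(H>45)&(H<80)&(S>120)
for n,m,b in(("R",red,(330,195,362,240)),("M",gr,(290,190,325,230)),("L",red,(225,175,262,220))):
    P=pts(m,b);ce=P.mean(0);u,s,v=np.linalg.svd(P-ce);nrm=v[2]*np.sign(v[2][2])
    r=cv2.minAreaRect(P[:,:2].astype(np.float32))
    print(n,len(P),ce.round(4),nrm.round(3),"tilt",np.degrees(np.arccos(nrm[2])).round(1),"axis yaw",np.degrees(np.arctan2(nrm[1],nrm[0])).round(1),r,P[:,2].min().round(3),P[:,2].max().round(3))
for n in("scene","top"):
    c=cam(n)
    for d in pinpoint(n,"tag_a")[:3]: print(np.round(w(c,d["at"],.012),3),d["confidence"])
```

```text
R 239 [ 0.5454 -0.2394  0.0373] [-0.121 -0.561  0.819] tilt 35.0 axis yaw -102.2 ((0.5458427667617798, -0.23991510272026062), (0.032759230583906174, 0.07484441995620728), 77.21311950683594) 0.023 0.052
M 311 [ 0.5694 -0.1303  0.0379] [0.138 0.597 0.791] tilt 37.8 axis yaw 76.9 ((0.5693206787109375, -0.130435973405838), (0.03273271396756172, 0.07367770373821259), 77.29537200927734) 0.022 0.053
L 286 [0.6088 0.054  0.0387] [-0.115 -0.564  0.818] tilt 35.1 axis yaw -101.6 ((0.6085741519927979, 0.053877219557762146), (0.03113802894949913, 0.07403720915317535), 78.1151351928711) 0.026 0.051
[ 0.579 -0.11   0.012] 0.94
[0.593 0.021 0.012] 0.71
[ 0.538 -0.26   0.012] 0.49
[0.605 0.034 0.012] 0.98
[ 0.548 -0.26   0.012] 0.83
[ 0.568 -0.112  0.012] 0.79
```

Call:
servo_tool(
  targets=[
    [0,0.042,-0.024,0,0.13],
    [0,0.084,-0.048,0,0.26],
    [0,0.126,-0.072,0,0.39],
    [0,0.168,-0.096,0,0.52],
    [0,0.21,-0.12,0,0.65],
  ],
  grip_force=10,
)

```text
time_s: 1.88
tool_pos: [0.415, -0.3905, 0.1869]
tool_rot: [180.0, -0.0, -12.5]
force: [1.8, -0.7, -0.2]
grip_width: 0.0451
```

Call:
servo_tool(
  targets=[
    [0,0.019,-0.045,0,0],
    [0,0.038,-0.09,0,0],
    [0,0.057,-0.135,0,0],
    [0,0.076,-0.18,0,0],
    [0,0.094,-0.223,0,0],
  ],
)

```text
time_s: 2.5
tool_pos: [0.5542, -0.1925, 0.1869]
tool_rot: [180.0, -0.0, -12.3]
force: [1.0, -0.4, -0.3]
grip_width: 0.0017
```

Call:
servo_tool(
  targets=[
    [0,0,0,0.03,0],
    [0,0,0,0.06,0],
    [0,0,0,0.09,0],
    [0,0,0,0.09,0],
    [0,0,0,0.09,0],
  ],
)

```text
time_s: 3.12
tool_pos: [0.5541, -0.1942, 0.0979]
tool_rot: [180.0, -0.1, -12.3]
force: [-0.2, -0.0, -0.2]
grip_width: 0.0006
```

Run:
```python
from h import *
o=monitor.get_obs();print(o["tool_pos"],o["grip_width"],o["force"])
for n,b in(("top",(110,260,170,430)),("scene",(90,280,150,350))):
    a=cam(n)["frame"][b[0]:b[1],b[2]:b[3]];cv2.imwrite(f"pics/{n}1z.png",cv2.resize(a,None,fx=3,fy=3,interpolation=2))
```

```text
[ 0.55414563 -0.19417998  0.0979161 ] 0.0005796314085303394 [-0.21790092 -0.00928014 -0.18843308]
```

View pics/scene1z.png

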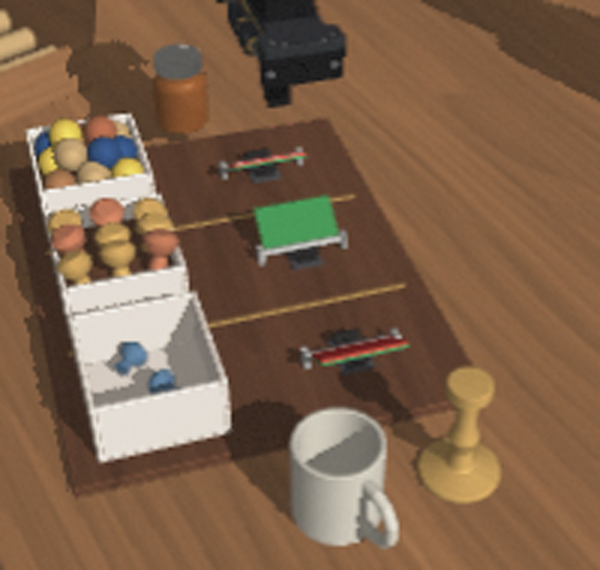

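View pics/top1z.png

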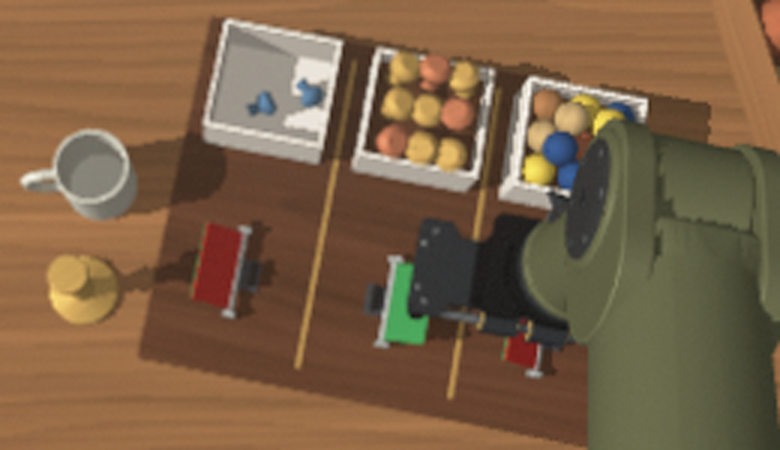

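The top view puts the gripper over the right lane. The scene view shows it beyond the board, near (245, 110), so the two disagree. I'll retake the scene picture before descending.

Run:
```python
from h import *
for k in range(2):
    c=cam("scene");o=monitor.get_obs()
    T=np.linalg.inv(c["world_from_camera"]);p=T@np.append(o["tool_pos"],1);u=p[:2]/p[2];u=u*(1+c["k1"]*(u@u));print(o["time_s"],o["tool_pos"],c["K"][:2,:2]@u+c["K"][:2,2])
cv2.imwrite("pics/scene2.png",c["frame"])
```

```text
3.275 [ 0.55448222 -0.19429465  0.09837428] [242.41031146 134.28651709]
3.325 [ 0.55429015 -0.19426494  0.09815299] [242.47370526 134.33709107]
```

View pics/scene2.png

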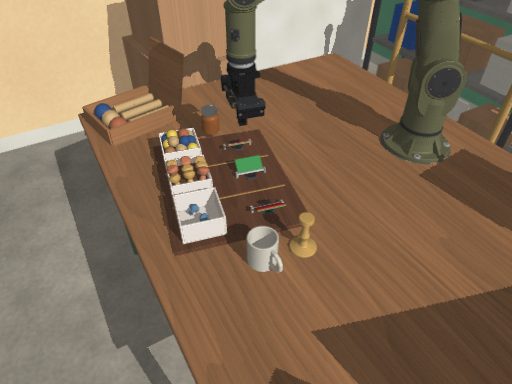

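Run:
```python
from h import *
c=cam("scene")
for y in range(100,140,2):
    print(y,[ (c["frame"][y,x].sum()//3,*np.round(w(c,(x,y)),3)) for x in (240,243,246)])
a=c["frame"][85:160,200:290];cv2.imwrite("pics/scene3z.png",cv2.resize(a,None,fx=7,fy=7,interpolation=cv2.INTER_CUBIC))
c=cam("top");a=c["frame"][150:270,280:430];cv2.imwrite("pics/top3z.png",cv2.resize(a,None,fx=5,fy=5,interpolation=cv2.INTER_CUBIC))
o=monitor.get_obs()
T=np.linalg.inv(c["world_from_camera"]);p=T@np.append(o["tool_pos"],1);u=p[:2]/p[2];u=u*(1+c["k1"]*(u@u));print(c["K"][:2,:2]@u+c["K"][:2,2])
print(o["qpos"])
```

```text
100 [(np.uint64(47), np.float64(0.59), np.float64(-0.136), np.float64(0.248)), (np.uint64(47), np.float64(0.583), np.float64(-0.132), np.float64(0.248)), (np.uint64(48), np.float64(0.577), np.float64(-0.128), np.float64(0.248))]
102 [(np.uint64(47), np.float64(0.595), np.float64(-0.126), np.float64(0.248)), (np.uint64(48), np.float64(0.589), np.float64(-0.121), np.float64(0.249)), (np.uint64(48), np.float64(0.581), np.float64(-0.119), np.float64(0.248))]
104 [(np.uint64(73), np.float64(0.601), np.float64(-0.115), np.float64(0.249)), (np.uint64(51), np.float64(0.593), np.float64(-0.114), np.float64(0.248)), (np.uint64(45), np.float64(0.586), np.float64(-0.11), np.float64(0.248))]
106 [(np.uint64(52), np.float64(0.604), np.float64(-0.11), np.float64(0.247)), (np.uint64(55), np.float64(0.596), np.float64(-0.108), np.float64(0.246)), (np.uint64(53), np.float64(0.589), np.float64(-0.105), np.float64(0.245))]
108 [(np.uint64(55), np.float64(0.603), np.float64(-0.11), np.float64(0.241)), (np.uint64(53), np.float64(0.597), np.float64(-0.107), np.float64(0.241)), (np.uint64(51), np.float64(0.
[... 2906 characters left out ...]
.493), np.float64(-0.309), np.float64(0.014)), (np.uint64(65), np.float64(0.482), np.float64(-0.308), np.float64(0.011))]
136 [(np.uint64(69), np.float64(0.507), np.float64(-0.304), np.float64(0.014)), (np.uint64(65), np.float64(0.5), np.float64(-0.295), np.float64(0.017)), (np.uint64(68), np.float64(0.487), np.float64(-0.298), np.float64(0.011))]
138 [(np.uint64(69), np.float64(0.512), np.float64(-0.294), np.float64(0.014)), (np.uint64(66), np.float64(0.503), np.float64(-0.29), np.float64(0.013)), (np.uint64(64), np.float64(0.495), np.float64(-0.284), np.float64(0.014))]
[333.73287081 212.99042489]
[ 32.39864746  15.09729333 -18.23353772  98.41886822   5.09081564
  67.2021429  -89.48658847]
```

View pics/scene3z.png

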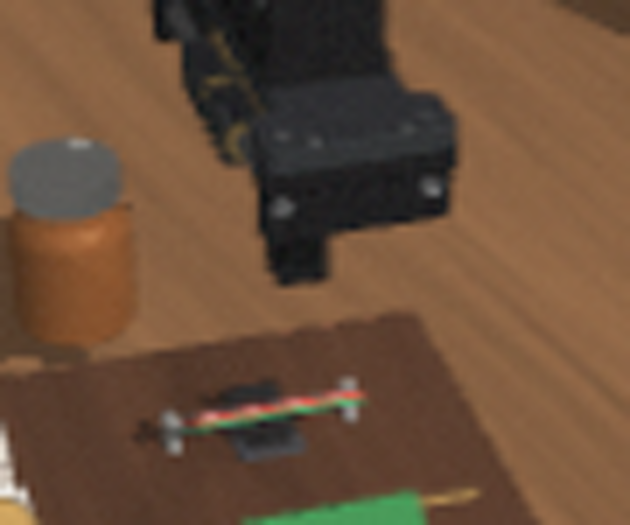

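View pics/top3z.png

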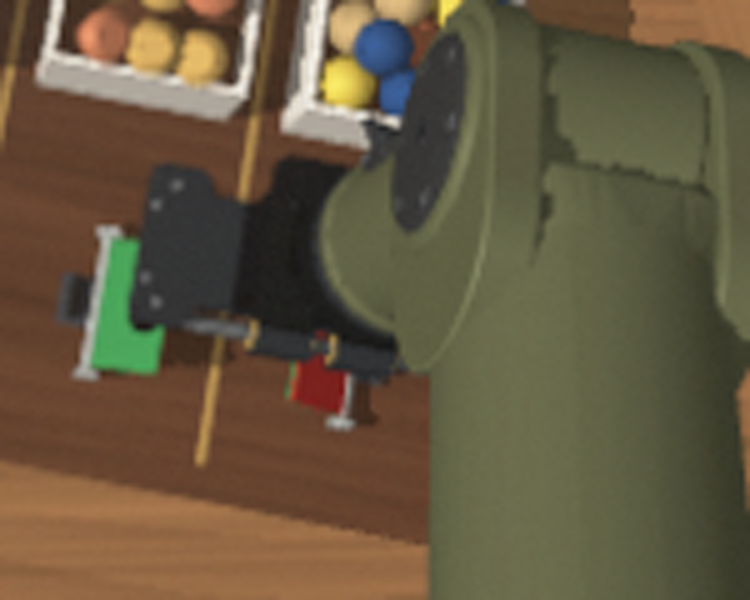

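The scene image and depth put the fingertips at about z = 0.138 (tip at pixel (243, 125)), while the state reports 0.098. x and y agree. I'll go down a little where it's safe in either case, then compare again.

Call:
servo_tool(
  targets=[
    [0,0,0,0.01,0],
    [0,0,0,0.02,0],
    [0,0,0,0.03,0],
    [0,0,0,0.03,0],
    [0,0,0,0.03,0],
  ],
)

```text
time_s: 4.05
tool_pos: [0.5534, -0.1939, 0.0666]
tool_rot: [180.0, -0.0, -12.3]
force: [0.8, 0.1, 0.6]
grip_width: 0.0002
```

```bash
cat >> h.py <<'E'
def tip(n):
    c=cam("scene");o=monitor.get_obs();print(o["time_s"],o["tool_pos"].round(4),"F",o["force"].round(2),o["tool_rot"].round(2))
    P=[]
    for y in range(95,200):
        for x in range(215,275):
            if c["depth"][y,x]>0:
                q=w(c,(x,y))
                if np.hypot(q[0]-o["tool_pos"][0],q[1]-o["tool_pos"][1])<0.035 and q[2]>0.018 and c["frame"][y,x].max()<75: P.append([x,y,*q])
    P=np.array(P);
    if len(P): L=P[P[:,1]>=P[:,1].max()-3]; print("tip",L[:,:2].mean(0).round(0),"zmin",np.percentile(P[:,4],2).round(3),"xy",np.median(P[:,2:4],0).round(3))
    a=c["frame"][85:185,200:300];cv2.imwrite(f"pics/{n}.png",cv2.resize(a,None,fx=6,fy=6,interpolation=cv2.INTER_CUBIC))
E
python3 -c "from h import *;tip('d1')"
```

```text
4.1 [ 0.5536 -0.194   0.0669] F [-0.49  0.36 -0.13] [ 1.7999e+02 -3.0000e-02 -1.2270e+01]
tip [243. 132.] zmin 0.105 xy [ 0.577 -0.186]
```

View pics/d1.png

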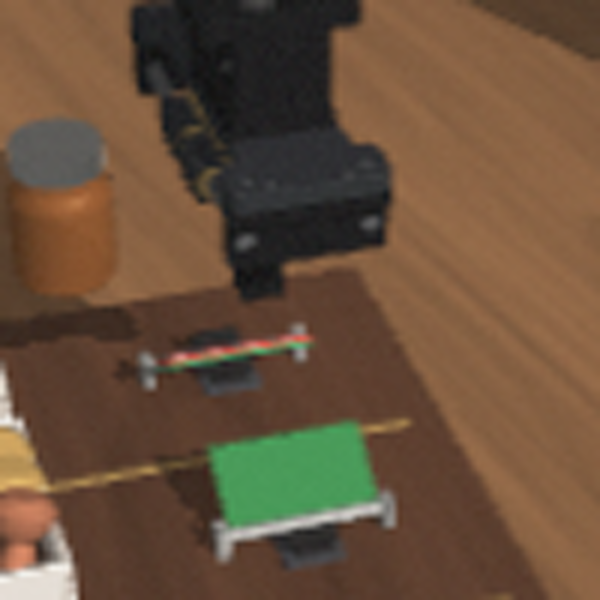

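Call:
servo_tool(
  targets=[
    [0,0,0,0.01,0],
    [0,0,0,0.02,0],
    [0,0,0,0.03,0],
    [0,0,0,0.03,0],
    [0,0,0,0.03,0],
  ],
)

```text
time_s: 4.72
tool_pos: [0.5535, -0.194, 0.0367]
tool_rot: [180.0, -0.0, -12.3]
force: [-0.7, -0.2, -0.4]
grip_width: 0.0005
```

```bash
python3 -c "from h import *;tip('d2')"
```

```text
4.775 [ 0.5536 -0.194   0.0369] F [-0.33 -0.53 -0.17] [ 1.7999e+02 -3.0000e-02 -1.2270e+01]
tip [241. 142.] zmin 0.047 xy [ 0.577 -0.188]
```

View pics/d2.png

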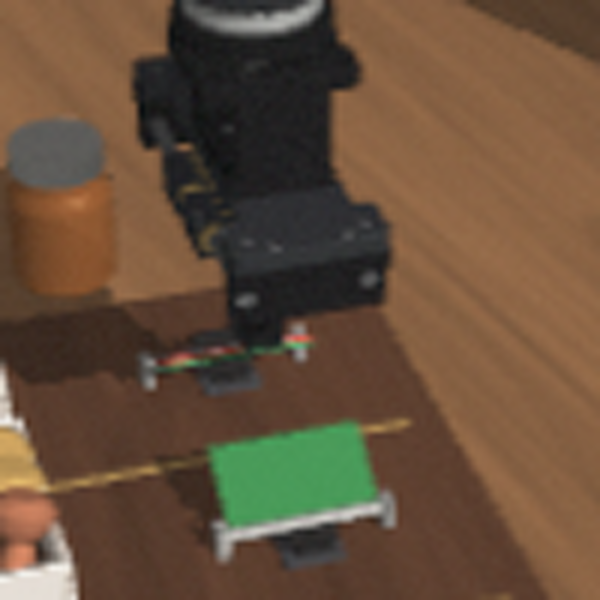

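The tip (pixel about (242, 142)) is still clearly above the leaf edge, at roughly 0.075, so the 38 mm offset holds. I'll trust the camera and keep going down slowly, watching the force.

Call:
servo_tool(
  targets=[
    [0,0,0,0.005,0],
    [0,0,0,0.01,0],
    [0,0,0,0.015,0],
    [0,0,0,0.02,0],
    [0,0,0,0.02,0],
  ],
)

```text
time_s: 5.4
tool_pos: [0.5529, -0.1938, 0.016]
tool_rot: [-180.0, 0.1, -12.3]
force: [0.8, 0.5, 0.3]
grip_width: 0.0006
```

Call:
servo_tool(
  targets=[
    [0,0,0,0.004,0],
    [0,0,0,0.008,0],
    [0,0,0,0.012,0],
    [0,0,0,0.015,0],
    [0,0,0,0.015,0],
  ],
)

```text
time_s: 6.02
tool_pos: [0.5531, -0.1939, 0.0013]
tool_rot: [-180.0, 0.0, -12.3]
force: [0.6, 0.5, 0.3]
grip_width: 0.0005
```

```bash
python3 -c "
from h import *;tip('d3')
c=cam('scene')
for y in range(138,166): print(y,[(int(c['frame'][y,x].max()),*np.round(w(c,(x,y)),3).tolist()) for x in (240,243)])
"
```

```text
6.075 [ 0.5533 -0.1939  0.0015] F [-0.69 -0.24  0.54] [ 1.800e+02  1.000e-02 -1.227e+01]
tip [244. 151.] zmin 0.04 xy [ 0.576 -0.184]
138 [(57, 0.606, -0.11, 0.151), (53, 0.598, -0.107, 0.15)]
139 [(54, 0.605, -0.111, 0.147), (55, 0.599, -0.106, 0.148)]
140 [(51, 0.607, -0.108, 0.146), (55, 0.6, -0.104, 0.146)]
141 [(50, 0.607, -0.109, 0.143), (42, 0.6, -0.104, 0.143)]
142 [(33, 0.605, -0.112, 0.137), (33, 0.598, -0.108, 0.137)]
143 [(33, 0.607, -0.11, 0.136), (33, 0.597, -0.109, 0.133)]
144 [(39, 0.607, -0.109, 0.133), (36, 0.595, -0.113, 0.126)]
145 [(78, 0.605, -0.113, 0.126), (43, 0.595, -0.113, 0.123)]
146 [(72, 0.604, -0.116, 0.121), (32, 0.596, -0.112, 0.121)]
147 [(37, 0.604, -0.115, 0.118), (28, 0.595, -0.115, 0.115)]
148 [(32, 0.603, -0.117, 0.114), (30, 0.596, -0.113, 0.114)]
149 [(29, 0.604, -0.115, 0.112), (30, 0.596, -0.113, 0.11)]
150 [(32, 0.562, -0.199, 0.041), (29, 0.558, -0.185, 0.048)]
151 [(49, 0.546, -0.23, 0.012), (35, 0.557, -0.188, 0.043)]
152 [(57, 0.548, -0.227, 0.011), (41, 0.558, -0.187, 0.04)]
153 [(62, 0.552, -0.218, 0.014), (79, 0.542, -0.218, 0.011)]
154 [(83, 0.554, -0.214, 0.014), (87, 0.547, -0.208, 0.015)]
155 [(85, 0.556, -0.212, 0.012), (85, 0.548, -0.207, 0.012)]
156 [(86, 0.559, -0.205, 0.014), (86, 0.549, -0.203, 0.011)]
157 [(87, 0.56, -0.203, 0.012), (81, 0.551, -0.2, 0.01)]
158 [(105, 0.564, -0.196, 0.013), (141, 0.578, -0.148, 0.05)]
159 [(154, 0.588, -0.149, 0.049), (155, 0.579, -0.147, 0.047)]
160 [(154, 0.589, -0.148, 0.047), (155, 0.581, -0.143, 0.047)]
161 [(156, 0.59, -0.145, 0.046), (154, 0.582, -0.141, 0.045)]
162 [(154, 0.591, -0.143, 0.043), (154, 0.583, -0.14, 0.042)]
163 [(154, 0.595, -0.136, 0.045), (154, 0.584, -0.137, 0.041)]
164 [(154, 0.594, -0.138, 0.04), (155, 0.585, -0.135, 0.039)]
165 [(153, 0.595, -0.135, 0.039), (155, 0.588, -0.131, 0.039)]
```

View pics/d3.png

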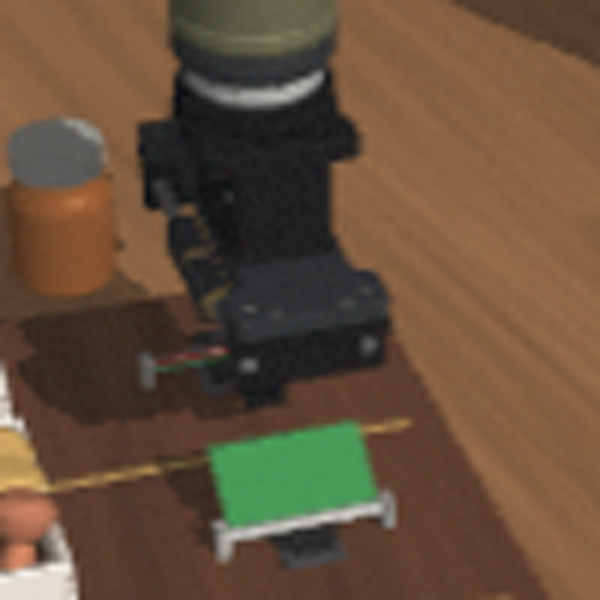

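The tip is at a true height of about 0.039 with no contact force, although the state reports 0.0015. That confirms the camera: reported z is about 38 mm too low. Now I'll push gently to the right (+tool y).

Call:
servo_tool(
  targets=[
    [0,0,0.005,0,0],
    [0,0,0.01,0,0],
    [0,0,0.015,0,0],
    [0,0,0.019,0,0],
    [0,0,0.023,0,0],
  ],
)

```text
time_s: 6.75
tool_pos: [0.5485, -0.2165, 0.0017]
tool_rot: [-180.0, -0.0, -12.3]
force: [0.2, 0.8, 0.5]
grip_width: 0.0005
```

Call:
servo_tool(
  targets=[
    [0,0,0.003,0,0],
    [0,0,0.006,0,0],
    [0,0,0.009,0,0],
    [0,0,0.012,0,0],
    [0,0,0.015,0,0],
  ],
)

```text
time_s: 7.38
tool_pos: [0.5452, -0.2313, 0.0017]
tool_rot: [180.0, 0.0, -12.3]
force: [-0.0, -0.0, 0.3]
grip_width: 0.0007
```

```bash
python3 -c "
from h import *;tip('d4')
a=cam('top')['frame'][150:270,280:430];cv2.imwrite('pics/top4.png',cv2.resize(a,None,fx=5,fy=5,interpolation=cv2.INTER_CUBIC))
"
```

```text
7.425 [ 0.545  -0.2319  0.0016] F [-0.39  0.19  0.68] [179.97   0.   -12.31]
tip [238. 147.] zmin 0.02 xy [ 0.564 -0.226]
```

View pics/d4.png

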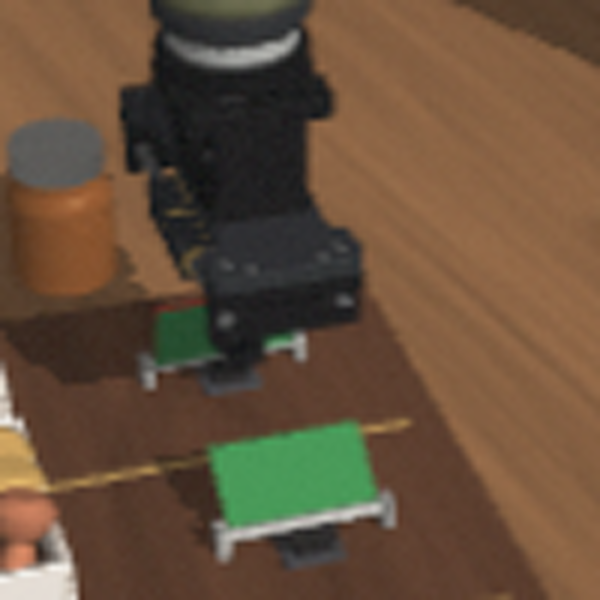

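View pics/top4.png

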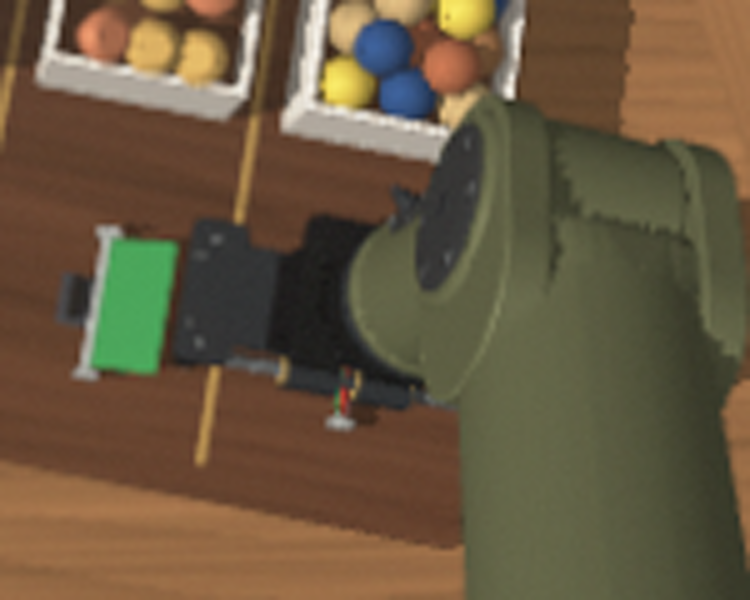

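The leaf is now nearly upright, with its green underside facing the scene camera. I'll continue slowly.

Call:
servo_tool(
  targets=[
    [0,0,0.002,0,0],
    [0,0,0.004,0,0],
    [0,0,0.006,0,0],
    [0,0,0.008,0,0],
    [0,0,0.01,0,0],
  ],
)

```text
time_s: 8.1
tool_pos: [0.5431, -0.241, 0.0016]
tool_rot: [180.0, 0.0, -12.3]
force: [-0.3, -1.0, 0.6]
grip_width: 0.0002
```

```bash
python3 -c "
from h import *;tip('d5')
a=cam('top')['frame'][150:270,280:430];cv2.imwrite('pics/top5.png',cv2.resize(a,None,fx=5,fy=5,interpolation=cv2.INTER_CUBIC))
"
```

```text
8.15 [ 0.543  -0.2414  0.0017] F [-0.65 -0.35 -0.63] [179.98  -0.   -12.3 ]
tip [238. 146.] zmin 0.02 xy [ 0.558 -0.238]
```

View pics/d5.png

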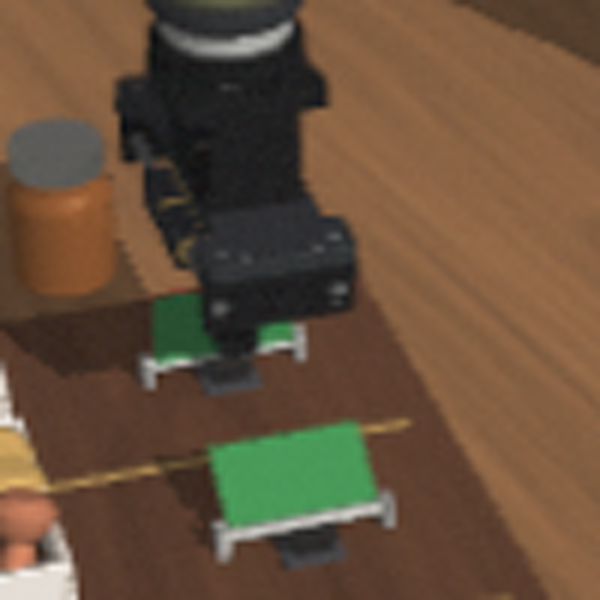

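View pics/top5.png

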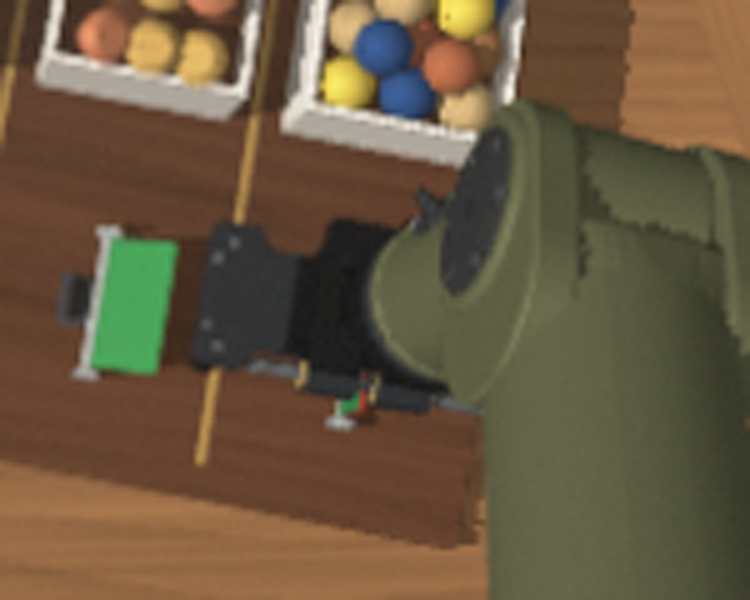

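Call:
servo_tool(
  targets=[
    [0,0,0.002,0,0],
    [0,0,0.004,0,0],
    [0,0,0.006,0,0],
    [0,0,0.008,0,0],
    [0,0,0.01,0,0],
  ],
)

```text
time_s: 8.82
tool_pos: [0.541, -0.2508, 0.0017]
tool_rot: [180.0, -0.0, -12.3]
force: [0.4, 0.5, -0.3]
grip_width: 0.0003
```

```bash
python3 -c "
from h import *;tip('d6')
a=cam('top')['frame'][150:270,280:430];cv2.imwrite('pics/top6.png',cv2.resize(a,None,fx=5,fy=5,interpolation=cv2.INTER_CUBIC))
"
```

```text
8.875 [ 0.5409 -0.2512  0.0017] F [ 1.25 -0.56 -0.07] [179.98  -0.   -12.3 ]
tip [238. 146.] zmin 0.02 xy [ 0.561 -0.243]
```

View pics/d6.png

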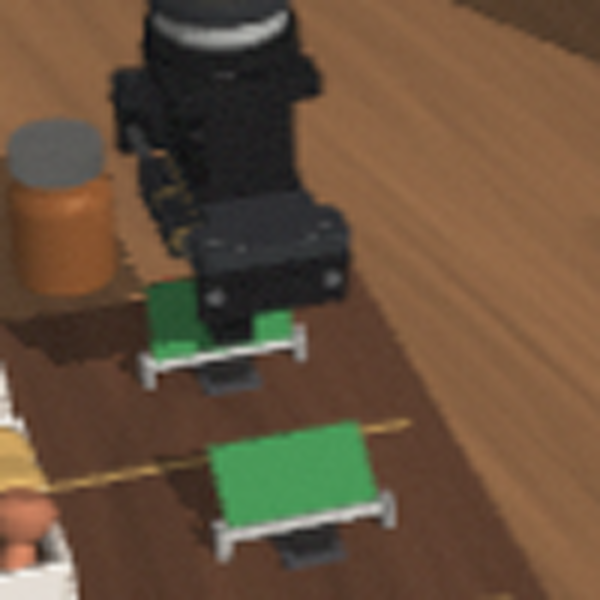

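View pics/top6.png

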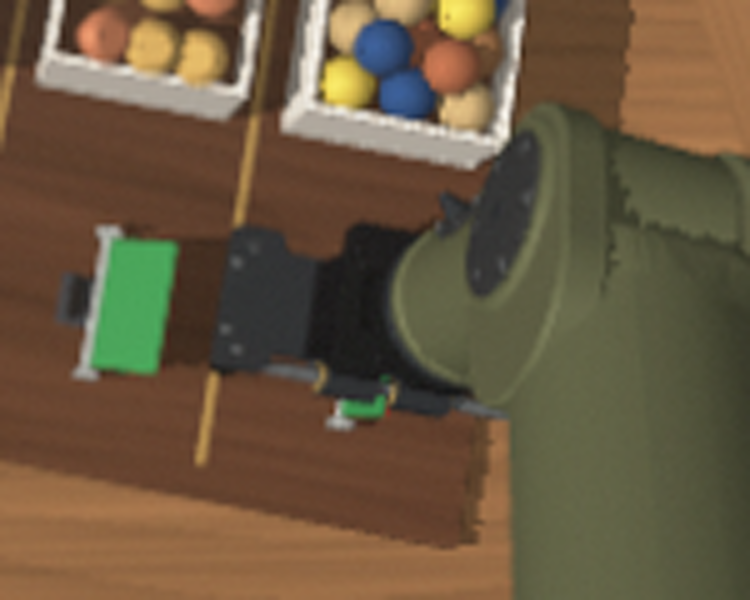

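Call:
servo_tool(
  targets=[
    [0,0,0.002,0,0],
    [0,0,0.004,0,0],
    [0,0,0.006,0,0],
    [0,0,0.006,0,0],
  ],
)

```text
time_s: 9.43
tool_pos: [0.5396, -0.2567, 0.0016]
tool_rot: [180.0, 0.0, -12.3]
force: [-0.3, 0.0, 0.6]
grip_width: 0.0004
```

```bash
python3 -c "
from h import *;tip('d7')
"
```

```text
9.475 [ 0.5397 -0.2566  0.0017] F [ 1.02 -0.13 -0.23] [179.99  -0.   -12.28]
tip [238. 146.] zmin 0.021 xy [ 0.562 -0.249]
```

View pics/d7.png

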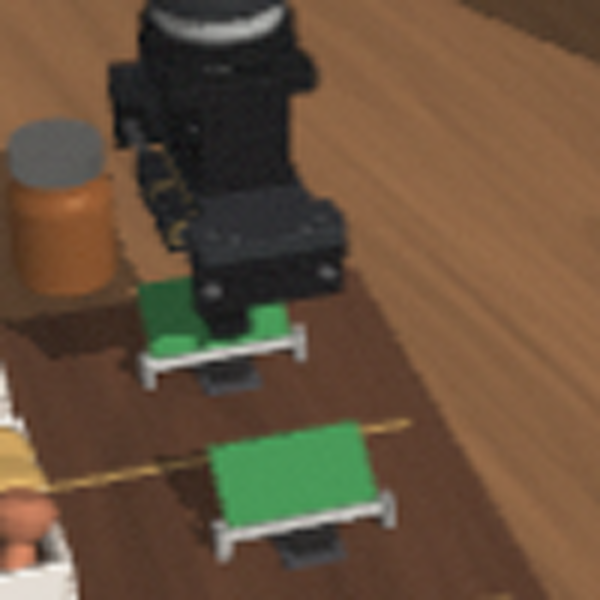

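```bash
cat >> h.py <<'E'
def leaf(n="scene",box=(218,125,252,148)):
    c=cam(n);hsv=cv2.cvtColor(c["frame"],cv2.COLOR_BGR2HSV);H,S=hsv[...,0],hsv[...,1]
    x0,y0,x1,y1=box;P=[]
    for y in range(y0,y1):
        for x in range(x0,x1):
            if 45<H[y,x]<85 and S[y,x]>110 and c["depth"][y,x]>0:P.append(w(c,(x,y)))
    P=np.array(P);ce=np.median(P,0);P=P[np.linalg.norm(P-ce,axis=1)<.06];ce=P.mean(0);v=np.linalg.svd(P-ce)[2];m=v[2]
    r=np.array([-.216,-.976]);h=m[:2]@r
    print(n,len(P),ce.round(4),"normal",m.round(3),"lean from level deg",np.degrees(np.arctan2(-h*np.sign(m[2]),abs(m[2]))).round(1))
E
python3 -c "
from h import *
leaf();leaf();leaf('scene',(230,150,270,185))"
```

```text
scene 131 [ 0.5502 -0.2761  0.0367] normal [0.117 0.53  0.84 ] lean from level deg 32.8
scene 129 [ 0.5502 -0.276   0.0369] normal [-0.108 -0.516 -0.85 ] lean from level deg 31.8
scene 315 [ 0.5708 -0.1302  0.0387] normal [0.128 0.546 0.828] lean from level deg 34.1
```

The leaf reads about 32–33° from level, against 34° for the reference middle tag, so it has fallen onto its green stop. I'll retreat left and then up, and check.

Call:
servo_tool(
  targets=[
    [0,0,-0.01,0,0],
    [0,0,-0.025,-0.003,0],
    [0,0,-0.04,-0.02,0],
    [0,0,-0.045,-0.05,0],
    [0,0,-0.045,-0.09,0],
  ],
)

```text
time_s: 10.25
tool_pos: [0.5495, -0.21, 0.0931]
tool_rot: [-180.0, 0.0, -12.1]
force: [1.4, -0.1, 0.1]
grip_width: 0.0003
```

Call:
servo_tool(
  targets=[
    [0,0,0,-0.05,0],
    [0,-0.03,0.04,-0.09,0],
    [0,-0.06,0.09,-0.09,0],
    [0,-0.09,0.14,-0.09,0],
    [0,-0.11,0.19,-0.09,0],
  ],
)

```text
time_s: 10.88
tool_pos: [0.4008, -0.3751, 0.1837]
tool_rot: [179.9, -0.1, -12.2]
force: [0.6, -1.1, -1.1]
grip_width: 0.0007
```

Call:
servo_tool(
  targets=[
    [0,-0.02,0.05,0,0],
    [0,-0.04,0.1,0,0],
    [0,-0.06,0.14,0,0],
    [0,-0.06,0.14,0,0],
    [0,-0.06,0.14,0,0],
  ],
)

```text
time_s: 11.5
tool_pos: [0.3147, -0.4977, 0.1826]
tool_rot: [-180.0, -0.1, -12.2]
force: [0.6, 1.2, 0.3]
grip_width: 0.0006
```

Run:
```python
from h import *
leaf();leaf('scene',(230,150,270,185));leaf('top',(335,195,370,245));leaf('top',(290,190,325,230))
o=monitor.get_obs();print(o["time_s"],o["tool_pos"],o["force"])
for n,b in(("top",(110,260,170,430)),("scene",(90,280,150,350))):
    c=cam(n);a=c["frame"][b[0]:b[1],b[2]:b[3]];cv2.imwrite(f"pics/{n}9z.png",cv2.resize(a,None,fx=3,fy=3,interpolation=2))
    for l in("candlestick_mid","jar_mid","mug_mid"):
        d=pinpoint(n,l)
        if d: print(n,l,np.round(d[0]["at"]),round(d[0]["confidence"],2))
```

```text
scene 261 [ 0.5393 -0.2771  0.0387] normal [-0.128 -0.537 -0.834] lean from level deg 33.5
scene 315 [ 0.5709 -0.1305  0.0386] normal [0.132 0.548 0.826] lean from level deg 34.3
top 368 [ 0.5378 -0.2771  0.0378] normal [-0.122 -0.565 -0.816] lean from level deg 35.3
top 343 [ 0.569  -0.1312  0.0375] normal [0.121 0.614 0.78 ] lean from level deg 38.7
11.7 [ 0.31463573 -0.49755031  0.18208326] [0.02612248 0.37530848 0.38364145]
top candlestick_mid [196. 204.] 0.73
top jar_mid [400. 206.] 0.84
top mug_mid [250. 200.] 0.7
scene candlestick_mid [304. 232.] 0.63
scene jar_mid [189. 183.] 0.24
scene mug_mid [262. 251.] 0.64
```

View pics/top9z.png

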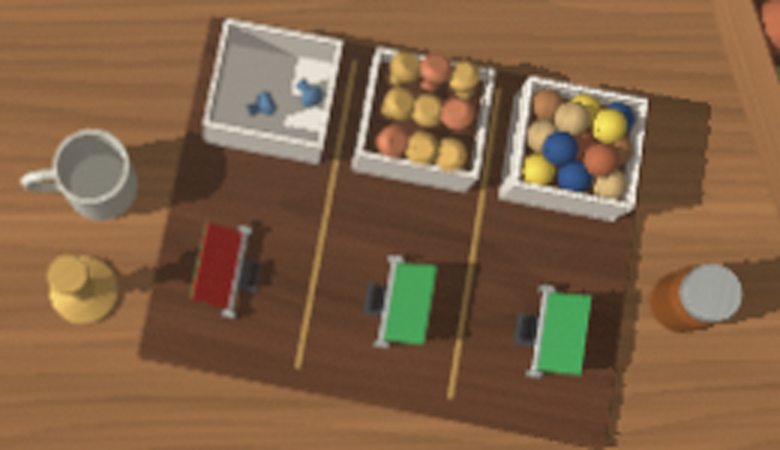

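View pics/scene9z.png

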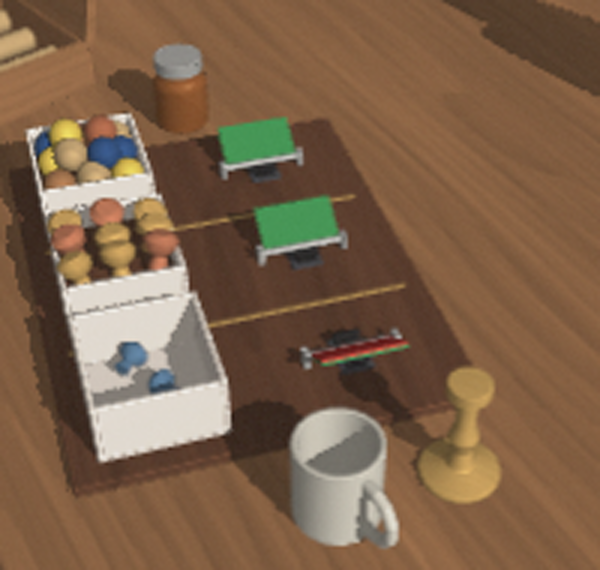

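The left tag (top view, near (244, 198)) is red before the few bin. The middle tag (306, 211) and right tag (357, 221) are green before the full bins. The jar, mug and candlestick haven't moved, and the arm is clear.

```bash
python3 -c "
from h import *
print(ticket.sign_off())"
```

```text
the job is handed in; nothing more can be done
None
```

I pushed over one tag and handed the job in at about 12 s. It was the tag in the right lane, before the ball bin, which showed red although the bin is full. The other two tags were already correct: the knobs bin showed green and the nearly empty bin showed red.

**Last checks:**
- **Tags:** the flipped leaf rests 33.5° (scene) and 35.3° (top) from level on the green side, against a stop angle of 35°. The untouched middle tag read 34.3° and 38.7° in the same two views.
- **Bystanders:** the candlestick, jar and mug look unmoved in both pictures.
- **Forces:** readings stayed within about 1–2 N of noise throughout. The fingers were shut, so nothing could be pinched.
- **Clearance:** the arm is well clear of the board.

**Disagreements:**
- **Height:** the state reported the TCP about 38 mm lower than the scene camera's image and depth showed. I trusted the camera. At a reported z of 0.0015, below the board's top, there was no contact, and the pictures put the tip at about 0.039.
- **Network misfits:** the last jar result (scene) and mug result (top) landed on other objects. I judged those two from the pictures instead.

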